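# Unlatch the sample box with the key that fits

### The job

The steel cam lock on the sample box has a straight slot: take from the rack the one key whose bit fits it (the flat bar key; the grip of each key has the shape of its bit), push it down into the slot until it is home, and with it turn the latch counter-clockwise (seen from above) about a quarter turn, clear of its keeper. Then draw the key out, leaving the latch turned, and set the key aside in the shallow grey tray.

Things in the scene. Friction and masses are not known exactly. Their poses are not given: they have to be found in the camera images.
- key_grip (a point): centre of the dark grip of the flat bar key (90 g), upright in any of 3 rack holes 70 mm apart. x along its broad side, y through its thickness, z up. Grip 32 (x) x 10 (y) mm, from 22 above to 22 below this point; then shoulder disc 40 dia x 4, resting on the rack (top 45 above worktop); then flat bit 28 (x) x 8 (y), ending 48 below. Lifts straight out. The square and round keys do not fit
- lock_slot (a point): centre of the slot mouth, on top of the round steel plug (73 mm dia) on the fixed grey-white box (146 mm square), 77 mm above worktop, 29 above the lid. Axes turn with the plug: x along the slot, z up. Slot 34 (x) x 13 (y) x 26 deep, 5 mm bevel round its mouth. The bar key enters either way round; home when its shoulder disc lies on the plug, key_grip 26 mm above this point
- latch (a joint): turn of the plug with its dark latch arm about the vertical through lock_slot, rad: 0 to 0.2 at the start (arm under the keeper at the front edge of the box), grows counter-clockwise seen from above, stop at 1.5. Light friction, 0.06 N m; stays where it is left. The key has about 0.18 rad of play in the slot either way
- tray: shallow grey plastic tray, 170 (x) x 200 (y) x 22 mm high, walls and floor 4 mm, fixed on the worktop; origin at the centre of its underside, z up
Not all that is in view belongs to the job. Leave any purple look-alike of the part that bears key_grip alone.

How it is judged (in metres and radians):
On the way, in this order (a step that is already met when the one before it is completed fails the run):
1. the bar key is down in the slot while the latch is still shut (under 0.5 rad) (z of key_grip in the frame of lock_slot below 0.038 m and horizontal distance between key_grip and lock_slot below 0.015 m and value of joint latch below 0.5 rad), for 0.1 s.
2. the latch is turned past 1.0 rad with the bar key in the slot (z of key_grip in the frame of lock_slot below 0.038 m and horizontal distance between key_grip and lock_slot below 0.015 m and value of joint latch above 1 rad), for 0.1 s.
At the end, for the whole second after the job is handed in: The latch stands past 1.0 rad, and the bar key rests in the tray, lying or standing, the centre of its grip inside the tray's outline and lower than 70 mm above the worktop (value of joint latch above 1 rad and x of key_grip in the frame of tray between -0.085 and 0.085 m and y of key_grip in the frame of tray between -0.1 and 0.1 m and height (world z) of key_grip below 0.07 m); the robot touches nothing.
It also fails if it takes over 48 s, if anything falls off the work surface, if the arm or the gripper's body presses on something with over 40 N, if the wrist force passes 120 N, or if a joint passes its speed limit or range.

### The arm

A 6-joint arm with a two-finger parallel gripper is mounted at the origin on a cart in front of the work surface, level with it; the furniture and walls round the work are solid. World frame = base frame: x ahead of the robot, y to its left, z up, the work surface at z = 0. Lengths are in mm, angles in rad, forces in N, time in s.
With the tool pointing down it reaches from about 400 to 925 mm from the base axis. Payload 12.5 kg.
Tool frame: the origin (TCP) lies midway between the tips of the shut fingers; the grasp point (between the pads) lies 19 mm behind it; z points along the fingers, y is the line along which they close (so a half turn about z gives the same grasp; the last joint's range is limited). The gripper opens to 95 mm and grips with 3 to 60 N. Pads are 20 mm wide; open, the fingers measure 119 mm over their backs; the gripper's body (75 mm by 180 mm) begins 59 mm behind the grasp point.
Start: joints at [1.051, 0.491, 1.559, -0, 1.092, -0.106], TCP at [251.293, 572.275, 214.661] pointing down, gripper open.
Joint ranges: [-3.1, 3.1], [-0.84, 2.19], [0.05, 2.79], [-1.13, 4.28], [0.06, 2.93], [-2.69, 2.69]. Speed limits (rad/s): [2.22, 2.22, 2.79, 3.14, 3.14, 3.14].

### API

Orientations are given as [roll, pitch, yaw] about the fixed x, y, z axes, in that order (R = Rz(yaw) Ry(pitch) Rx(roll)).
In Python, from cell import state, read_camera, camera_info, env gives the robot as it stands.
- The arm moves only by the tool move_arm, never from a script. Its argument "commands" is a list of rows, each a list of 3 entries, a list of its own where there are three numbers: the shift along the world's x, y, z in cm, then the turn, a rotation vector about the world's x, y, z in degrees, then the opening, from 0 (shut) to 1 (fully open). A call has 1 to 10 rows; each row shifts and turns the commanded pose from where the row before left it; what a row does not reach is not made up. A row lasts 1/10 s, in which the tool goes at most 50 mm and 8.59 degrees, less where a joint would pass 70% of its speed; a pose out of reach is approached as far as the arm can. A call with a gripper value outside its range is refused whole. The fingers move at their own pace and stop on an object; the grip force is fixed at half the most. Time passes only in rows, so rows that do not move let the fingers close. It gives the time, the measured TCP pose, the force, the opening and the grip force at its end, in the units of the state.
- state(): the state, without advancing time (a new reading comes with each control period).
- read_camera(name): name is "scene" or "top" or "wrist"; returns the picture (400x640x3 uint8, blue, green, red); there is no depth.
- camera_info(name): a dict with "K" (3x3 intrinsics, pixels), "cam_to_world" (4x4, takes a point from camera to world coordinates). Camera axes: x right, y down, z forward; pixel columns grow to the right and rows downward; lengths in mm; the calibration is good to about 2 mm. A picture is of the moment at which its call begins: read the wrist's pose just before it. camera_info takes no time and is no camera call; for the wrist camera it gives the pose at the moment of the call.
- env.job_done(): hands the job in; it is judged then, once.
The state is a dict: "t": time; "joints": joint angles; "qvel": joint speeds; "tau": joint torques, N m; "eef_pos": TCP position; "tcp_rot": TCP orientation; "ft_force": force on the tool from outside, world axes, zero at the start; "moment": the same for the moment, N m; "opening": opening from 0.0 (shut) to 1.0 (fully open); "grip_force": force on a finger pad.
Only numpy, scipy, OpenCV 4.12 (cv2) and the standard library are available. Lean on these libraries where they do the work, as an engineer would, in place of code of your own. Each camera call takes 0.05 s, during which the arm holds its last target. There are 200 camera calls.

## Working session

There is one attempt and no reset: what is moved stays moved. The work goes in short steps, Python scripts to look and compute and a tool call to move; the robot and the scene stay as the last step left them, time stands still between calls to the robot, and variables do not carry over. Pictures are saved under pics/ and viewed, at most 10 in all, crops included, and the job is handed in when it is done.

Besides the shell and the picture viewer there is one more tool, called after "Request:" as name(argument=value, ...), one argument or row to a line, values as JSON. move_arm: Moves the arm, as the interface text tells. Its arguments: {"type":"object","properties":{"commands":{"type":"array"}},"required":["commands"]}

```bash
mkdir -p pics; ls; python3 - <<'E'
from cell import *
import cv2,numpy as np
for n in("scene","top"):
    cv2.imwrite(f"pics/{n}0.png",read_camera(n)); i=camera_info(n); print(n,np.round(i["K"],1).tolist(),np.round(i["cam_to_world"],3).tolist())
s=state();print(s["t"],s["eef_pos"],s["tcp_rot"],s["opening"])
E
```

```text
pics
scene [[473.6, 0.0, 328.9], [0.0, 473.6, 196.1], [0.0, 0.0, 1.0]] [[0.64, -0.505, 0.579, -33.066], [-0.769, -0.405, 0.495, -510.047], [-0.015, -0.762, -0.647, 780.312], [0.0, 0.0, 0.0, 1.0]]
top [[449.3, 0.0, 322.3], [0.0, 449.3, 200.3], [0.0, 0.0, 1.0]] [[-0.003, -0.991, 0.131, 440.473], [-1.0, 0.004, 0.009, 9.316], [-0.01, -0.131, -0.991, 982.009], [0.0, 0.0, 0.0, 1.0]]
0.1 [251.16559292 572.06512524 214.08083642] [-3.14053767e+00 -8.57043599e-05  2.72782605e+00] 0.9993278374413312
```

View pics/scene0.png

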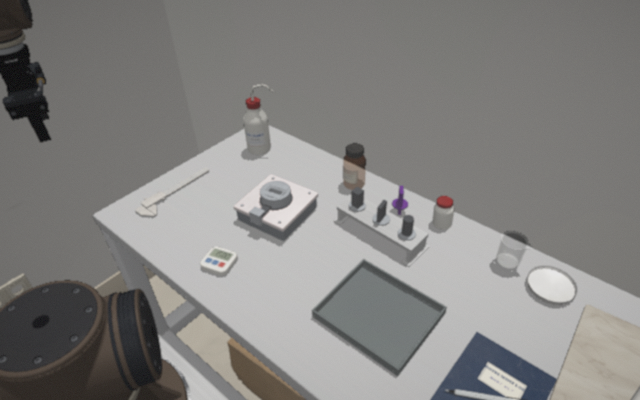

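View pics/top0.png

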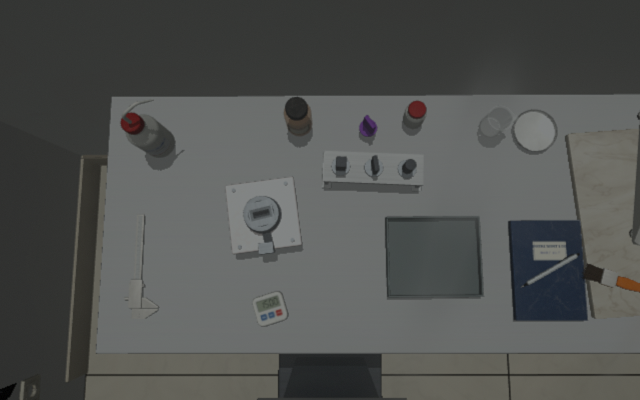

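The scene view shows the lock box at about (275,200) and the rack keys at (357,198), (382,212) and (407,225). The top view shows the plug at (261,213), the rack keys at (341,163), (375,165) and (408,166), and the tray at (433,257). The middle key looks like the flat bar. The purple look-alike is at (369,127).

```bash
cat > h.py <<'E'
import cv2,numpy as np
from cell import *
def ray(n,uv,z,info=None):
    i=info or camera_info(n);T=np.array(i["cam_to_world"]);d=T[:3,:3]@np.linalg.inv(i["K"])@[uv[0],uv[1],1]
    return T[:3,3]+d*(z-T[2,3])/d[2]
E
python3 - <<'E'
from h import *
a=cv2.imread("pics/top0.png");s=cv2.imread("pics/scene0.png")
c=[a[140:200,320:430],a[175:260,220:310],s[175:265,330:440],s[170:240,230:325]]
c=[cv2.resize(x,(400,300),interpolation=cv2.INTER_CUBIC) for x in c]
cv2.imwrite("pics/crop0.png",np.vstack([np.hstack(c[:2]),np.hstack(c[2:])]))
for uv,z in [((375,165),89),((261,212),77),((433,257),10),((386,218),22),((479,217),22),((386,297),22),((479,297),22)]: print(uv,ray("top",uv,z).round(0))
for uv,z in [((382,211),70),((277,190),77)]: print(uv,ray("scene",uv,z).round(0))
E
```

```text
(375, 165) [631. -89.  89.]
(261, 212) [537. 142.  77.]
(433, 257) [ 446. -219.   10.]
(386, 218) [ 529. -118.   22.]
(479, 217) [ 530. -317.   22.]
(386, 297) [ 363. -115.   22.]
(479, 297) [ 363. -309.   22.]
(382, 211) [637. -92.  70.]
(277, 190) [537. 137.  77.]
```

View pics/crop0.png

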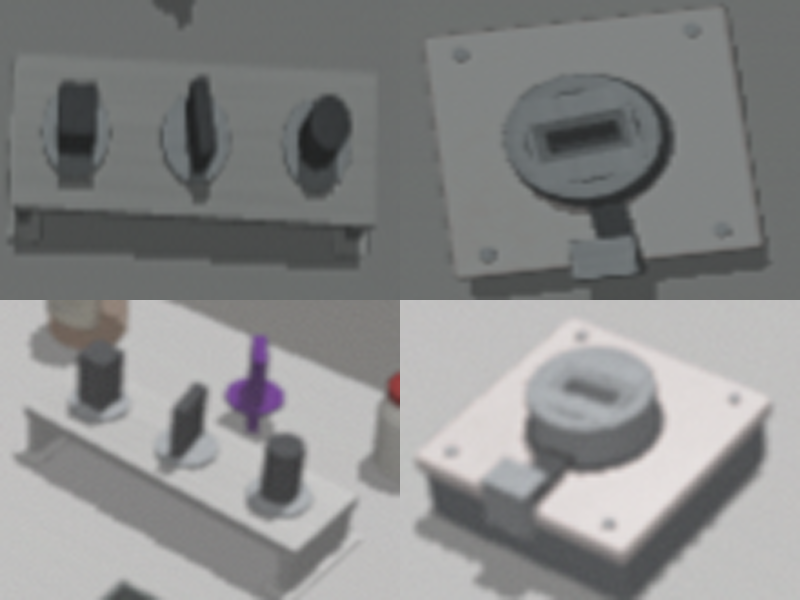

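The middle rack key is the flat bar, with its broad side roughly along world x, at about (633,-90). The slot, at (537,140), runs roughly along -y with a slight tilt. Next I'll move over the rack.

Request:
move_arm(
  commands=[
    [[2.1, -3.67, 0], [0, 0, 1.33], 0.55],
    [[2.1, -3.67, 0], [0, 0, 1.33], 0.55],
    [[2.1, -3.67, 0], [0, 0, 1.33], 0.55],
    [[2.1, -3.67, 0], [0, 0, 1.33], 0.55],
    [[2.1, -3.67, 0], [0, 0, 1.33], 0.55],
    [[2.1, -3.67, 0], [0, 0, 1.33], 0.55],
    [[2.1, -3.67, 0], [0, 0, 1.33], 0.55],
    [[2.1, -3.67, 0], [0, 0, 1.33], 0.55],
    [[2.1, -3.67, 0], [0, 0, 1.33], 0.55],
  ],
)

```text
t: 1.0
eef_pos: [440.8, 240.4, 214.6]
tcp_rot: [-3.142, -0.0, 2.938]
ft_force: [0.4, 0.3, -0.7]
opening: 0.553
grip_force: 0.0
```

Request:
move_arm(
  commands=[
    [[2.1, -3.67, 0], [0, 0, 1.33], 0.55],
    [[2.1, -3.67, 0], [0, 0, 1.33], 0.55],
    [[2.1, -3.67, 0], [0, 0, 1.33], 0.55],
    [[2.1, -3.67, 0], [0, 0, 1.33], 0.55],
    [[2.1, -3.67, 0], [0, 0, 1.33], 0.55],
    [[2.1, -3.67, 0], [0, 0, 1.33], 0.55],
    [[2.1, -3.67, 0], [0, 0, 1.33], 0.55],
    [[2.1, -3.67, 0], [0, 0, 1.33], 0.55],
    [[1.0, -3.67, 0], [0, 0, 1.33], 0.55],
    [[0, 0, 0], [0, 0, 0], 0.55],
  ],
)

```text
t: 2.0
eef_pos: [619.1, -92.3, 213.7]
tcp_rot: [-3.141, -0.001, -3.14]
ft_force: [-0.5, -0.3, -0.8]
opening: 0.55
grip_force: 0.0
```

```bash
python3 - <<'E'
from h import *
import json
s=state();i=camera_info("wrist");im=read_camera("wrist");cv2.imwrite("pics/w1.png",im)
json.dump({k:np.array(i[k]).tolist() for k in("K","cam_to_world")},open("w1.json","w"))
print(s["t"],s["eef_pos"],s["tcp_rot"],s["joints"]);print(np.round(i["cam_to_world"],3),i["K"])
E
```

```text
2.0 [619.05677198 -92.29402544 213.72381488] [-3.14119652e+00 -5.69030467e-04 -3.14032275e+00] [-2.53252081e-01  4.93282499e-01  1.55731989e+00 -5.93544532e-04
  1.09144129e+00 -1.82504456e+00]
[[-0.00000e+00  9.65000e-01  2.62000e-01  5.46265e+02]
 [ 1.00000e+00  0.00000e+00  2.00000e-03 -9.10430e+01]
 [ 2.00000e-03  2.62000e-01 -9.65000e-01  3.82557e+02]
 [ 0.00000e+00  0.00000e+00  0.00000e+00  1.00000e+00]] [[294.61845851   0.         321.94803112]
 [  0.         294.61845851 201.51842771]
 [  0.           0.           1.        ]]
```

View pics/w1.png

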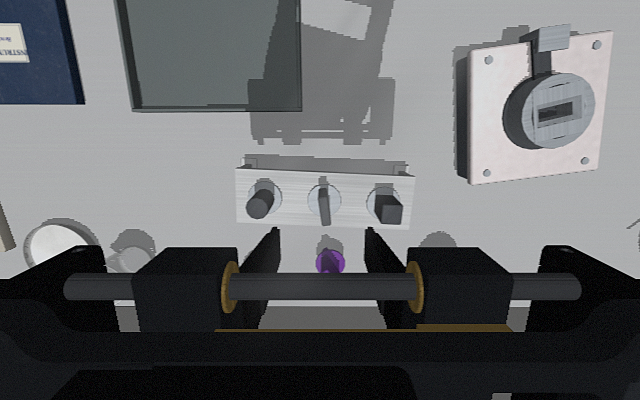

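The wrist view shows the bar key grip at (323,205) between the square key at (387,208) and the round key at (260,203). The slot is at (556,110) and the tray is at the upper left.

```bash
python3 - <<'E'
from h import *
import json
im=cv2.imread("pics/w1.png");inf=json.load(open("w1.json"));g=cv2.cvtColor(im,cv2.COLOR_BGR2GRAY)
def blobs(x0,y0,x1,y1,t):
    m=(g[y0:y1,x0:x1]<t).astype(np.uint8)
    for c in cv2.findContours(m,0,1)[0]:
        if cv2.contourArea(c)>20: print(t,(cv2.boxPoints(cv2.minAreaRect(c))+[x0,y0]).round(1).tolist(),cv2.contourArea(c))
for t in(60,75): blobs(305,175,345,235,t)
for t in(60,90): blobs(530,90,585,130,t)
a=cv2.resize(im[170:240,300:350],(400,560),interpolation=cv2.INTER_NEAREST);b=cv2.resize(im[70:150,500:600],(400,320),interpolation=cv2.INTER_NEAREST)
o=np.zeros((560,800,3),np.uint8);o[:,:400]=a;o[:320,400:]=b;cv2.imwrite("pics/crop1.png",o)
E
```

```text
75 [[319.0, 188.0], [326.0, 188.0], [326.0, 197.0], [319.0, 197.0]] 51.5
60 [[537.7, 112.3], [558.1, 107.8], [559.4, 114.0], [539.1, 118.5]] 91.5
90 [[536.3, 109.7], [570.8, 101.4], [573.7, 113.4], [539.2, 121.7]] 378.0
```

View pics/crop1.png

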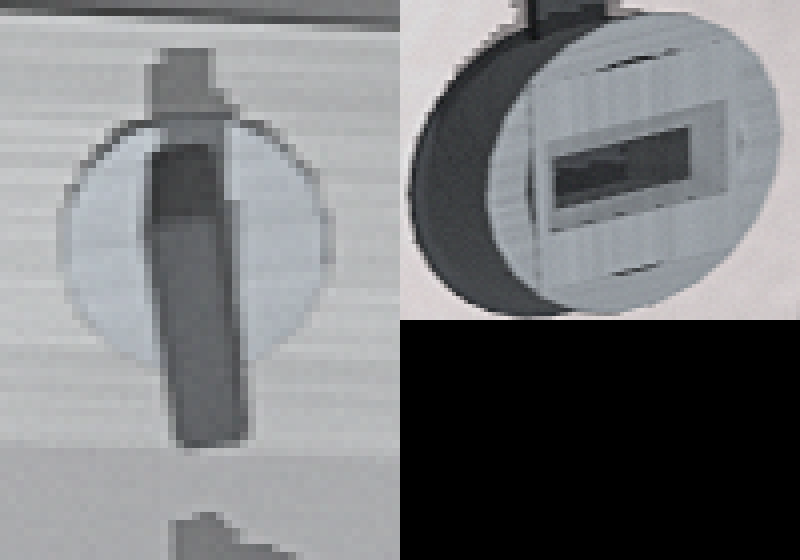

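```bash
python3 - <<'E'
from h import *
import json
inf=json.load(open("w1.json"))
def P(cx,cy,x0,y0,s,z): return ray("wrist",((cx-.5)/s+x0-0.,(cy-.5)/s+y0),z,inf)
k=lambda x,y,z:P(x,y,300,170,8,z)
print("top",k(198,328,93),"disc",k(195,243,49))
a,b=k(187,216,93),k(211,444,93);print("len",np.linalg.norm(b-a),"ang",np.degrees(np.arctan2(*(b-a)[[1,0]])))
q=[P(x-400,y,500,70,4,77) for x,y in[(550,150),(727,102),(727,190),(552,231)]]
print("slot",np.mean(q,0),"plug",P(234,164,500,70,4,77),[np.degrees(np.arctan2(*(v)[[1,0]])) for v in(q[1]-q[0],q[2]-q[3])],[np.linalg.norm(q[1]-q[0])])
for uv in[(133,108),(300,110)]: print("tray",ray("w",uv,22,inf))
E
```

```text
top [634.79503765 -87.73038263  93.        ] disc [635.23557146 -87.70440533  49.        ]
len 30.781809430996574 ang 5.921688717105433
slot [536.95688241 145.59468623  77.        ] plug [535.83279517 144.21358679  77.        ] [np.float64(105.23374495241566), np.float64(103.3799462507991)] [np.float64(42.77204908411141)]
tray [ 531.01578135 -310.87107083   22.        ]
tray [ 533.13939936 -116.14737811   22.        ]
```

Request:
move_arm(
  commands=[
    [[0.8, 0.2, -3], [0, 0, 3], 0.5],
    [[0.8, 0.2, -3], [0, 0, 3], 0.5],
    [[0, 0, -3], [0, 0, 0], 0.5],
    [[0, 0, -1], [0, 0, 0], 0.5],
    [[0, 0, 0], [0, 0, 0], 0.5],
    [[0, 0, 0], [0, 0, 0], 0.5],
  ],
)

```text
t: 2.65
eef_pos: [634.7, -84.0, 115.9]
tcp_rot: [-3.141, 0.001, -3.033]
ft_force: [-0.4, 0.0, 0.1]
opening: 0.5
grip_force: 0.0
```

```bash
python3 - <<'E'
from h import *
import json
s=state();i=camera_info("wrist");im=read_camera("wrist")
json.dump({k:np.array(i[k]).tolist() for k in("K","cam_to_world")},open("w2.json","w"));cv2.imwrite("pics/w2.png",im)
print(s["t"],s["eef_pos"],s["tcp_rot"],state()["eef_pos"])
cv2.imwrite("pics/crop2.png",cv2.resize(im[150:350,190:450],(780,600),interpolation=cv2.INTER_NEAREST))
T=np.linalg.inv(np.array(i["cam_to_world"]))
for p in[(635,-88,93),(635,-88,49)]:
    c=T@[*p,1];c=np.array(i["K"])@(c[:3]/c[2]);print(p,c[:2],(c[:2]-[190,150])*3)
E
```

```text
2.65 [634.66471392 -83.96660257 115.88878522] [-3.14132070e+00  1.14239045e-03 -3.03265473e+00] [634.84919591 -84.16611041 116.27959704]
(635, -88, 93) [313.9837327  230.06813223] [371.9511981  240.20439669]
(635, -88, 49) [315.26617498 211.28933702] [375.79852493 183.86801107]
```

View pics/crop2.png

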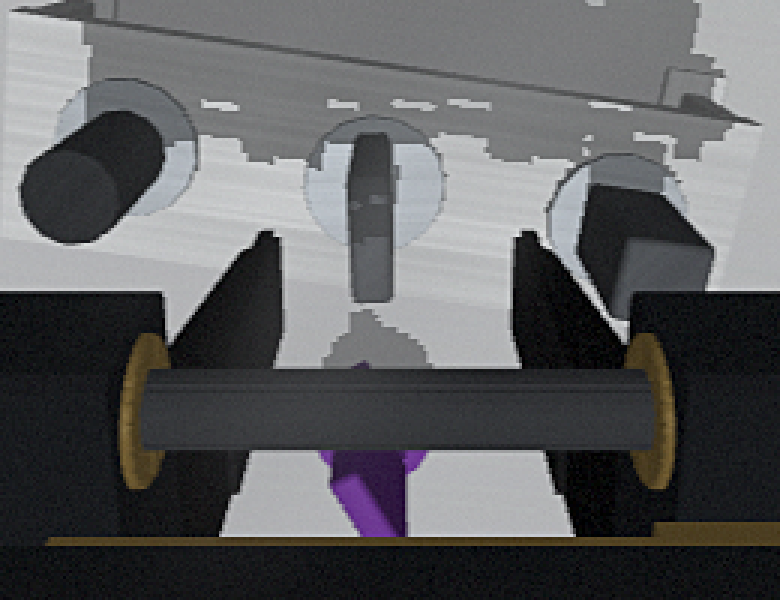

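The bar key stands upright between the fingers at crop (372,250) and is aligned with the tool; a 4 mm shift in -y centres it. Now I descend and grip.

Request:
move_arm(
  commands=[
    [[0, -0.4, -2], [0, 0, 0], 0.5],
    [[0, 0, -2], [0, 0, 0], 0.5],
    [[0, 0, -1.8], [0, 0, 0], 0.5],
    [[0, 0, 0], [0, 0, 0], 0.5],
    [[0, 0, 0], [0, 0, 0], 0.0],
    [[0, 0, 0], [0, 0, 0], 0.0],
    [[0, 0, 0], [0, 0, 0], 0.0],
    [[0, 0, 0], [0, 0, 0], 0.0],
    [[0, 0, 0], [0, 0, 0], 0.0],
    [[0, 0, 0], [0, 0, 0], 0.0],
  ],
)

```text
t: 3.7
eef_pos: [634.4, -88.4, 57.0]
tcp_rot: [-3.141, 0.0, -3.033]
ft_force: [-0.2, -0.4, 2.9]
opening: 0.108
grip_force: 30.0
```

Request:
move_arm(
  commands=[
    [[0, 0, 2.5], [0, 0, 0], 0],
    [[0, 0, 3.5], [0, 0, 0], 0],
    [[0, 0, 3], [0, 0, 0], 0],
    [[-0.5, 1.2, 0.5], [0, 0, -4], 0],
    [[-1, 2.4, 0], [0, 0, -8], 0],
    [[-1, 2.4, 0], [0, 0, -8], 0],
    [[-1, 2.4, 0], [0, 0, -8], 0],
    [[-1, 2.4, 0], [0, 0, -8], 0],
    [[-1, 2.4, 0], [0, 0, -8], 0],
    [[-1, 2.4, 0], [0, 0, -8], 0],
  ],
)

```text
t: 4.7
eef_pos: [568.7, 68.6, 151.6]
tcp_rot: [-3.142, -0.0, 2.337]
ft_force: [-0.4, 0.4, -1.3]
opening: 0.103
grip_force: 30.0
```

Request:
move_arm(
  commands=[
    [[-1, 2.4, 0], [0, 0, -8], 0],
    [[-1, 2.4, 0], [0, 0, -8], 0],
    [[-1, 2.4, 0], [0, 0, -8], 0],
    [[-0.3, 2.4, 0], [0, 0, -8], 0],
    [[0, 0.6, 0], [0, 0, -5.7], 0],
    [[0, 0, 0], [0, 0, 0], 0],
    [[0, 0, 0], [0, 0, 0], 0],
  ],
)

```text
t: 5.4
eef_pos: [536.2, 169.5, 151.6]
tcp_rot: [-3.141, 0.0, 1.688]
ft_force: [-0.7, -0.3, -1.5]
opening: 0.103
grip_force: 30.0
```

```bash
python3 - <<'E'
from h import *
import json
s=state();i=camera_info("wrist");im=read_camera("wrist")
json.dump({k:np.array(i[k]).tolist() for k in("K","cam_to_world")},open("w3.json","w"));cv2.imwrite("pics/w3.png",im)
print(s["t"],s["eef_pos"],s["tcp_rot"],s["joints"])
cv2.imwrite("pics/crop3.png",cv2.resize(im[100:300,190:450],(780,600),interpolation=cv2.INTER_NEAREST))
T=np.linalg.inv(np.array(i["cam_to_world"]))
e=state()["eef_pos"]
for p in[(537,145.,77),(e[0],e[1],e[2]+35),(e[0],e[1],e[2]-35)]:
    c=T@[*p,1];c=np.array(i["K"])@(c[:3]/c[2]);print(p,c[:2],(c[:2]-[190,100])*3)
E
```

```text
5.4 [536.21648149 169.47268157 151.57855966] [-3.14143230e+00  1.12796525e-04  1.68802356e+00] [ 1.88712896e-01  4.76081801e-01  1.78452219e+00 -1.30989125e-04
  8.81156668e-01  7.15690213e-02]
(537, 145.0, 77) [318.52855806 238.23994135] [385.58567418 414.71982405]
(np.float64(536.2684605243339), np.float64(169.24319343411833), np.float64(186.55240225421258)) [320.01932466 276.27719329] [390.05797398 528.83157986]
(np.float64(536.2684605243339), np.float64(169.24319343411833), np.float64(116.55240225421258)) [320.65501114 228.06833578] [391.96503343 384.20500733]
```

View pics/crop3.png

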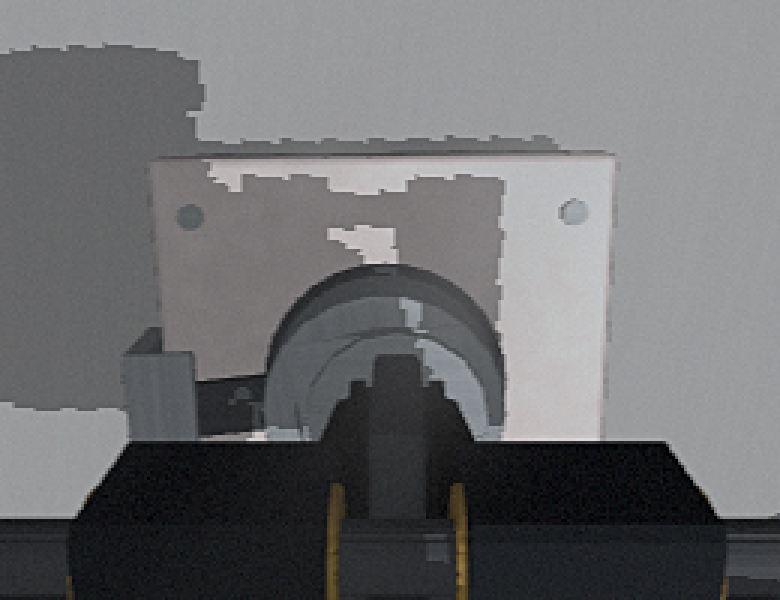

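I overshot by 25 mm in y, and the slot is hidden behind the gripper. The key is in the grip at crop (397,420). I'll back off toward -y, correct the yaw, and look at the slot from close by.

Request:
move_arm(
  commands=[
    [[0, -4, 0], [0, 0, 3.6], 0],
    [[0, -4, 0], [0, 0, 4], 0],
    [[0, 0, 0], [0, 0, 0], 0],
    [[0, 0, 0], [0, 0, 0], 0],
  ],
)

```text
t: 5.85
eef_pos: [536.4, 88.5, 151.7]
tcp_rot: [3.141, -0.0, 1.816]
ft_force: [0.9, 0.1, -1.3]
opening: 0.104
grip_force: 30.0
```

```bash
python3 - <<'E'
from h import *
import json
s=state();i=camera_info("wrist");im=read_camera("wrist")
json.dump({k:np.array(i[k]).tolist() for k in("K","cam_to_world")},open("w4.json","w"));cv2.imwrite("pics/w4.png",im)
print(s["t"],s["eef_pos"],s["tcp_rot"])
T=np.linalg.inv(np.array(i["cam_to_world"]))
c=T@[537,145,77,1];c=np.array(i["K"])@(c[:3]/c[2]);print(c)
u,v=c[:2].astype(int);x0,y0=u-65,max(v-50,0);print("crop",x0,y0)
cv2.imwrite("pics/crop4.png",cv2.resize(im[y0:y0+100,x0:x0+130],None,fx=6,fy=6,interpolation=cv2.INTER_NEAREST))
E
```

```text
5.85 [536.43724153  88.50485334 151.73834082] [ 3.14142136e+00 -8.43888421e-05  1.81555734e+00]
[337.89635237 147.57046133   1.        ]
crop 272 97
```

View pics/crop4.png

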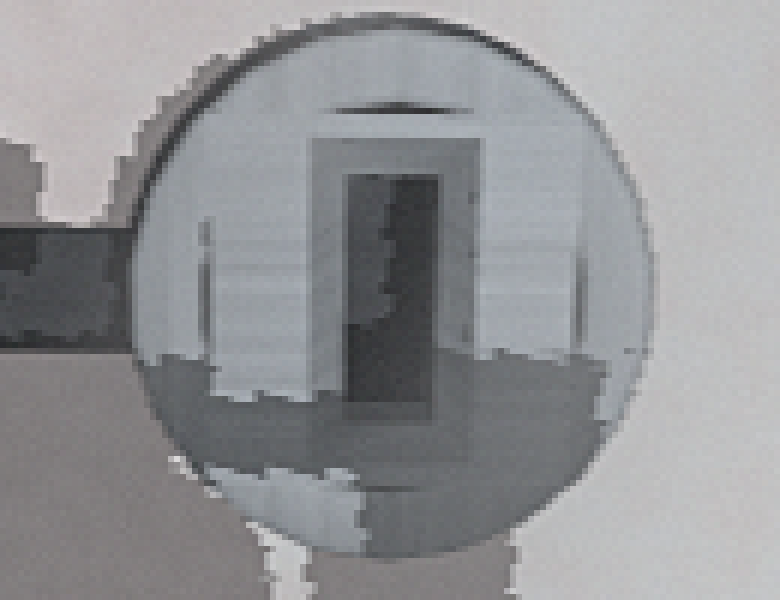

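The slot is clear: its bevel corners are near crop (313,138), (480,138), (306,460) and (472,460), with its centre at about (393,298). It is nearly aligned with the tool.

```bash
python3 - <<'E'
from h import *
import json
inf=json.load(open("w4.json"))
f=lambda x,y:ray("w",((x+.5)/6-.5+272,(y+.5)/6-.5+97),77,inf)
q=[f(*p) for p in[(313,138),(480,138),(472,460),(306,460)]]
print(np.mean(q,0),f(392,293))
for a,b in((q[3],q[0]),(q[2],q[1])): d=b-a;print(np.degrees(np.arctan2(d[1],d[0])),np.linalg.norm(d))
s=state();print(s["eef_pos"],np.degrees(s["tcp_rot"]))
E
```

```text
[536.20419296 145.23811135  77.        ] [535.78401624 146.48108836  77.        ]
102.77901317101073 43.15778356479224
104.00445175057244 43.14928162460452
[536.3959588   89.31823355 151.69682233] [ 1.79990473e+02 -6.90135297e-03  1.04072282e+02]
```

Request:
move_arm(
  commands=[
    [[0, 2.8, 0], [0, 0, -0.6], 0],
    [[0, 2.8, 0], [0, 0, 0], 0],
    [[0, 0, -2], [0, 0, 0], 0],
    [[0, 0, -1.5], [0, 0, 0], 0],
    [[0, 0, 0], [0, 0, 0], 0],
    [[0, 0, -0.5], [0, 0, 0], 0],
    [[0, 0, -0.5], [0, 0, 0], 0],
    [[0, 0, 0], [0, 0, 0], 0],
  ],
)

```text
t: 6.7
eef_pos: [536.2, 145.7, 106.5]
tcp_rot: [-3.142, -0.0, 1.807]
ft_force: [-0.1, 0.1, -2.0]
opening: 0.102
grip_force: 30.0
```

Request:
move_arm(
  commands=[
    [[0, 0, -0.4], [0, 0, 0], 0],
    [[0, 0, -0.4], [0, 0, 0], 0],
    [[0, 0, -0.4], [0, 0, 0], 0],
    [[0, 0, -0.3], [0, 0, 0], 0],
    [[0, 0, -0.2], [0, 0, 0], 0],
    [[0, 0, 0], [0, 0, 0], 0],
    [[0, 0, 0], [0, 0, 0], 0],
  ],
)

```text
t: 7.4
eef_pos: [536.3, 145.7, 89.7]
tcp_rot: [3.141, 0.0, 1.807]
ft_force: [0.5, -0.4, -0.6]
opening: 0.107
grip_force: 30.0
```

Request:
move_arm(
  commands=[
    [[0, 0, 0], [0, 0, 4], 0],
    [[0, 0, 0], [0, 0, 8], 0],
    [[0, 0, 0], [0, 0, 8], 0],
    [[0, 0, 0], [0, 0, 8], 0],
    [[0, 0, 0], [0, 0, 8], 0],
    [[0, 0, 0], [0, 0, 8], 0],
    [[0, 0, 0], [0, 0, 8], 0],
    [[0, 0, 0], [0, 0, 8], 0],
    [[0, 0, 0], [0, 0, 8], 0],
    [[0, 0, 0], [0, 0, 8], 0],
  ],
)

```text
t: 8.4
eef_pos: [534.2, 144.5, 89.3]
tcp_rot: [-3.14, -0.005, 3.14]
ft_force: [-6.7, -9.4, 2.2]
opening: 0.107
grip_force: 30.0
```

Request:
move_arm(
  commands=[
    [[0, 0, 0], [0, 0, 5], 0],
    [[0, 0, 0], [0, 0, 0], 0],
    [[0, 0, 0], [0, 0, 0], 0],
    [[0, 0, 0], [0, 0, 0], 0],
  ],
)

```text
t: 8.8
eef_pos: [535.2, 144.8, 89.4]
tcp_rot: [-3.141, -0.003, -3.062]
ft_force: [-3.2, -5.2, -2.0]
opening: 0.107
grip_force: 30.0
```

```bash
python3 - <<'E'
from h import *
s=state();print(s["moment"],s["ft_force"],np.degrees(s["tcp_rot"]),s["eef_pos"])
im=read_camera("scene");t=read_camera("top")
a=cv2.resize(im[165:245,225:325],(400,320));b=cv2.resize(t[170:265,215:310],(400,400));o=np.zeros((400,800,3),np.uint8);o[:320,:400]=a;o[:,400:]=b;cv2.imwrite("pics/crop5.png",o)
E
```

```text
[-1.28426412  0.7481462  -0.03655199] [-3.20506607 -5.23496315 -2.03959355] [-1.79940708e+02 -1.60612697e-01 -1.75456772e+02] [535.23590758 144.83278915  89.42007599]
```

View pics/crop5.png

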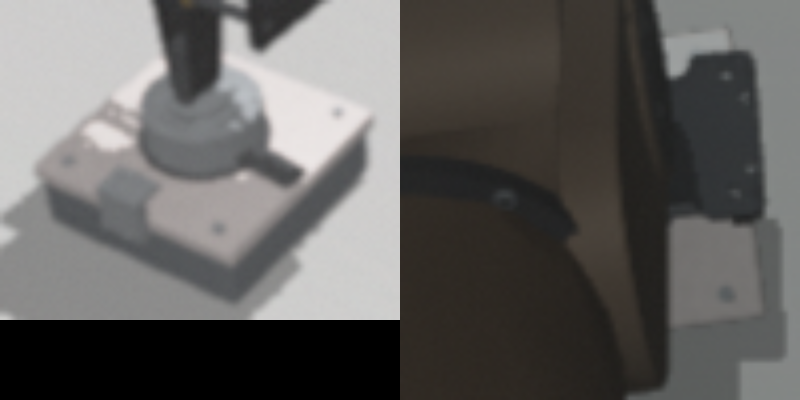

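The scene view shows the latch arm clear of the keeper at crop (270,165), turned roughly 75–80°. Next I ease the key back within its play and draw it out.

Request:
move_arm(
  commands=[
    [[0, 0, 0], [0, 0, -4], 0],
    [[0, 0, 0], [0, 0, -4], 0],
    [[0, 0, 0], [0, 0, 0], 0],
    [[0, 0, 1], [0, 0, 0], 0],
    [[0, 0, 1.5], [0, 0, 0], 0],
    [[0, 0, 2], [0, 0, 0], 0],
    [[0, 0, 3], [0, 0, 0], 0],
    [[0, -2, 1], [0, 0, 0], 0],
    [[0, 0, 0], [0, 0, 0], 0],
  ],
)

```text
t: 9.8
eef_pos: [537.1, 125.0, 177.1]
tcp_rot: [3.141, 0.004, 3.082]
ft_force: [0.3, 1.3, -1.5]
opening: 0.104
grip_force: 30.0
```

Request:
move_arm(
  commands=[
    [[-1, -4, 0], [0, 0, 0], 0],
    [[-1, -4, 0], [0, 0, 0], 0],
    [[-1, -4, 0], [0, 0, 0], 0],
    [[-1, -4, 0], [0, 0, 0], 0],
    [[-1, -4, 0], [0, 0, 0], 0],
    [[-1, -4, 0], [0, 0, 0], 0],
    [[-1, -4, 0], [0, 0, 0], 0],
    [[-1, -4, 0], [0, 0, 0], 0],
    [[-0.8, -2, 0], [0, 0, 0], 0],
    [[0, 0, 0], [0, 0, 0], 0],
  ],
)

```text
t: 10.8
eef_pos: [447.8, -216.0, 174.4]
tcp_rot: [3.141, 0.0, 3.079]
ft_force: [0.0, 0.1, -1.5]
opening: 0.105
grip_force: 30.0
```

Request:
move_arm(
  commands=[
    [[0, 0, -4], [0, 0, 0], 0],
    [[0, 0, -4], [0, 0, 0], 0],
    [[0, 0, -3], [0, 0, 0], 0],
    [[0, 0, -1.5], [0, 0, 0], 0],
    [[0, 0, -0.5], [0, 0, 0], 0],
    [[0, 0, -0.3], [0, 0, 0], 0],
    [[0, 0, -0.2], [0, 0, 0], 0],
    [[0, 0, 0], [0, 0, 0], 0],
  ],
)

```text
t: 11.6
eef_pos: [448.7, -214.3, 40.3]
tcp_rot: [-3.141, 0.001, 3.081]
ft_force: [-0.1, 0.6, -1.5]
opening: 0.101
grip_force: 30.0
```

Request:
move_arm(
  commands=[
    [[0, 0, -0.1], [0, 0, 0], 0],
    [[0, 0, 0], [0, 0, 0], 0],
    [[0, 0, 0], [0, 0, 0], 0.3],
    [[0, 0, 0], [0, 0, 0], 0.6],
    [[0, 0, 0], [0, 0, 0], 0.9],
    [[0, 0, 0], [0, 0, 0], 0.9],
    [[0, 0, 1], [0, 0, 0], 0.9],
    [[0, 0, 3], [0, 0, 0], 0.9],
    [[0, 0, 5], [0, 0, 0], 0.9],
    [[0, 0, 5], [0, 0, 0], 0.9],
  ],
)

```text
t: 12.6
eef_pos: [447.8, -214.0, 180.7]
tcp_rot: [3.141, -0.001, 3.081]
ft_force: [0.1, -0.2, 0.1]
opening: 0.722
grip_force: 0.0
```

Request:
move_arm(
  commands=[
    [[-1, -3, 3], [0, 0, 0], 0.9],
    [[0, -5, 0], [0, 0, 0], 0.9],
    [[0, -5, 0], [0, 0, 0], 0.9],
    [[0, -5, 0], [0, 0, 0], 0.9],
    [[0, -5, 0], [0, 0, 0], 0.9],
    [[0, 0, 0], [0, 0, 0], 0.9],
    [[0, 0, 0], [0, 0, 0], 0.9],
  ],
)

```text
t: 13.3
eef_pos: [437.7, -444.6, 208.6]
tcp_rot: [3.141, -0.0, 3.079]
ft_force: [-0.2, 0.4, 0.4]
opening: 0.897
grip_force: 0.0
```

```bash
python3 - <<'E'
from h import *
im=read_camera("scene");t=read_camera("top");print(state()["t"],state()["eef_pos"])
a=cv2.resize(im[165:245,225:325],(400,300));b=cv2.resize(t[170:265,215:310],(400,300));c=cv2.resize(im[240:380,300:460],(400,300));d=cv2.resize(t[200:310,370:500],(400,300))
cv2.imwrite("pics/crop6.png",np.vstack([np.hstack([a,b]),np.hstack([c,d])]))
E
```

```text
13.4 [ 438.22951108 -443.21880516  209.04656681]
```

View pics/crop6.png

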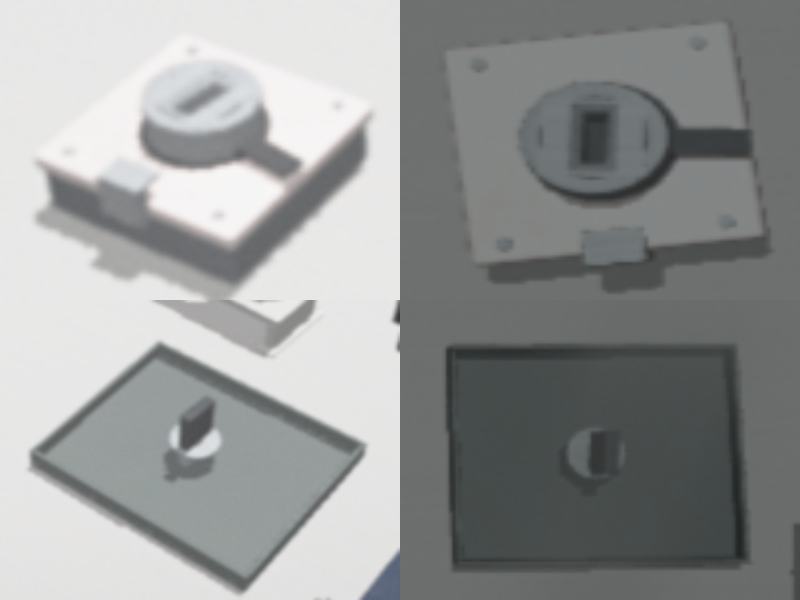

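The key stands in the tray at its centre, and the latch arm is turned about 80° and clear of the keeper. Handing the job in.

```bash
python3 -c "
from cell import env
print(env.job_done())"
```

```text
the job is handed in; nothing more can be done
None
```

The job is handed in: I pushed the flat bar key home in the slot, turned the latch about 80° (1.4 rad) counter-clockwise clear of its keeper, drew the key out, and left it standing in the grey tray at about 13 s; hand-in returned no verdict.

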